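Put away the microscope accessories

ROBOT

A 6-joint arm with a two-finger parallel gripper is mounted at the origin on a cart in front of the work surface, level with it; the furniture and walls round the work are solid. World frame = base frame: x ahead of the robot, y to its left, z up, the work surface at z = 0. Lengths are in mm, angles in rad, forces in N, time in s.
With the tool pointing down it reaches from about 350 to 775 mm from the base axis. Payload 7.3 kg.
Tool frame: the origin (TCP) lies midway between the tips of the shut fingers; the grasp point (between the pads) lies 19 mm behind it; z points along the fingers, y is the line along which they close (so a half turn about z gives the same grasp; the last joint's range is limited). The gripper opens to 92 mm and grips with 3 to 60 N. Pads are 19 mm wide; open, the fingers measure 130 mm over their backs; the gripper's body (75 mm by 190 mm) begins 47 mm behind the grasp point.
Start: joints at [1.039, 0.342, 1.524, -0, 1.275, -0.146], TCP at [197.545, 486.437, 226.741] pointing down, gripper open.
Joint ranges: [-2.53, 2.53], [-0.77, 2.02], [0.04, 2.7], [-1, 4.14], [0.28, 2.66], [-3.11, 3.11]. Speed limits (rad/s): [2.57, 2.57, 3.14, 3.14, 3.14, 3.14].

INTERFACE

Orientations are given as [roll, pitch, yaw] about the fixed x, y, z axes, in that order (R = Rz(yaw) Ry(pitch) Rx(roll)).
In Python, from plant import get_obs, capture, camera_model, close_job, search_frame, regions_of, pinpoint gives the robot as it stands. The module is installed in compiled form; this text tells all that it offers.
- The arm moves only by the shell command python3 -m pendant 'ROWS'. ROWS is JSON, one flat list of numbers, 7 for each row, row after row: the shift along the tool's x, y, z in units of 30 mm (1.0 is 30 mm), then the turn, a rotation vector about the tool's x, y, z in units of 4 degrees (1.0 is 4 degrees), then the closure, from -1 (fully open) to 1 (shut), so that 0 is half open. In form: [dx, dy, dz, wx, wy, wz, gripper, dx, dy, dz, wx, wy, wz, gripper, ...]. A call has 1 to 12 rows; each row shifts and turns the commanded pose from where the row before left it, along the tool's axes as they then stand; what a row does not reach is not made up. A row lasts 1/10 s, in which the tool goes at most 50 mm and 8.59 degrees, less where a joint would pass 70% of its speed; a pose out of reach is approached as far as the arm can. A call with a number of a shift or a turn outside -1 to 1 is refused whole. A call with a gripper value outside its range is refused whole. The fingers move at their own pace and stop on an object; the grip force is fixed at half the most. Time passes only in rows, so rows that do not move let the fingers close. It gives the time, the measured TCP pose, the force, the opening and the grip force at its end, in the units of the state.
- get_obs(): the state, without advancing time (a new reading comes with each control period).
- capture(name): name is "side" or "top" or "wrist"; returns the picture (400x640x3 uint8, red, green, blue); there is no depth.
- camera_model(name): a dict with "fov_y" (degrees; the focal length in pixels is half the picture's height over the tangent of half this angle, whatever the lens; pixels are square), "cx", "cy" (the principal point, pixels), "pose" (4x4, takes a point from camera to world coordinates). Camera axes: x right, y up, looking along -z (the intrinsics and any distortion apply to the point x, -y, -z); pixel columns grow to the right and rows downward; lengths in mm; the calibration is good to about 2 mm. A picture is of the moment at which its call begins: read the wrist's pose just before it. camera_model takes no time and is no camera call; for the wrist camera it gives the pose at the moment of the call.
- close_job(): hands the job in; it is judged then, once.
Trained networks look in the newest picture that a camera, given by its name, has taken for a name from the list of things; names that differ only in an ending like _2 or _b are one class to them, and where a whole thing is asked for, a point or a joint stands for the part that bears it (a point fixed in the world has none). Each returns a list of dicts, best first, with "score" (0 to 1); they miss things now and then, are a little off and sometimes report something else, mostly with a low value. They report only what shows in the picture. A call takes as long as a camera call.
- search_frame(camera, thing): "location" ([column, row] in pixels, amid what is visible of it).
- regions_of(camera, thing): "pixels" (400x640 bool, what is visible of it) and "location" ([column, row] in pixels, amid what is visible of it).
- pinpoint(camera, thing): "location" ([column, row] in pixels: a listed point, or the origin of a listed thing).
The state is a dict: "time": time; "joint_positions": joint angles; "dq": joint speeds; "tau": joint torques, N m; "tool_pos": TCP position; "tcp_rot": TCP orientation; "contact_force": force on the tool from outside, world axes, zero at the start; "moment": the same for the moment, N m; "grip_width": finger opening in mm; "finger_force": force on a finger pad.
Only numpy, scipy, OpenCV 4.12 (cv2) and the standard library are available. Lean on these libraries where they do the work, as an engineer would, in place of code of your own. Each camera call takes 0.05 s, during which the arm holds its last target. There are 200 camera calls.

TASK

Put the spare objectives and cover glasses away: stand each objective upright in the rest whose collar has the colour of the objective's band (the red rest stays empty), lay the cover glass box flat in the blue bottom tray, and then stack the white tray on the blue one so that it sits level inside all four corner guides. Never tip an objective over, and leave the oil bottle and the timer where they are.

Things in the scene. Friction and masses are not known exactly. Their poses are not given: they have to be found in the camera images.
- objective_yellow: loose white and metal microscope objective with a yellow band, the shorter one with a blunt top, round, 27 mm across at its widest and 38 mm tall, upright. Origin: centre of the underside; z up. Grip it round the body, from 12 mm above its foot upwards, so that the fingers stay above the rest's collar
- objective_green: loose white and metal microscope objective with a green band, the taller one with a pointed top, round, 27 mm across at its widest and 46 mm tall, upright. Origin: centre of the underside; z up. Grip it round the body, from 12 mm above its foot upwards
- coverslip_box: loose flat pale blue-white plastic box of cover glasses, 32 x 32 x 14 mm, lying flat. Origin: centre of the underside; x and y along its sides, z up
- top_tray: loose white open tray, 120 (its x) x 100 mm (its y) x 24 mm high, about 0.2 kg, with an upright carrying bar through the middle: 70 mm long along x, 12 mm thick across y, top 50 mm above the underside, grey sides; on either side of it the 3 mm floor is clear for 41 mm. Origin: centre of the flat underside; z up. Either way round is the same
- bottom_tray: blue open tray fixed on the worktop, 120 (its x) x 100 mm (its y), walls 4 mm thick, 28 mm high, inside 112 x 92 mm, floor 4 mm thick. L-shaped guides outside the corners flare out up to 46 mm above the worktop; the white tray rests on the rim (underside at 28 mm) between them with 2.5 mm play each way; the flare catches 5 mm more. Origin: centre of the underside; z up
- rest_yellow: objective rest fixed on the worktop: white foot disc 66 mm across and 3 mm thick carrying a flared yellow collar, 12 mm high overall; the collar's opening is 40 mm across at the foot and 52 mm at the top. Origin: centre of the underside; z up. The part stands on the foot disc, 3 mm above the worktop
- rest_green: objective rest fixed on the worktop: white foot disc 66 mm across and 3 mm thick carrying a flared green collar, 12 mm high overall; the collar's opening is 40 mm across at the foot and 52 mm at the top. Origin: centre of the underside; z up. The part stands on the foot disc, 3 mm above the worktop
- rest_red: objective rest fixed on the worktop: white foot disc 66 mm across and 3 mm thick carrying a flared red collar, 12 mm high overall; the collar's opening is 40 mm across at the foot and 52 mm at the top. Origin: centre of the underside; z up. The part stands on the foot disc, 3 mm above the worktop; it belongs to another objective and stays empty
- oil_bottle: bystander: small brown bottle with a black cap, 25 mm across, 62 mm tall, loose, upright. Origin: centre of the underside. Leave it alone
- timer: bystander: flat white bench timer, 66 x 64 x 17 mm, loose. Origin: centre of the underside. Leave it alone

How it is judged:
By the outcome, as a careful person would: the job done as asked, in the order asked, and still so for the second after the job is handed in, with the robot touching nothing.
It also fails if it takes over 102 s, if anything falls off the work surface, if the arm or the gripper's body presses on something with over 40 N, if the wrist force passes 120 N, or if a joint passes its speed limit or range.

## Working session

There is one attempt and no reset: what is moved stays moved. The work goes in short steps, Python scripts to look and compute and a shell command to move; the robot and the scene stay as the last step left them, time stands still between calls to the robot, and variables do not carry over. Pictures are saved under pics/ and viewed, at most 14 in all, crops included, and the job is handed in when it is done.

```bash
mkdir -p pics; cat > h.py <<'E'
import numpy as np, cv2
from plant import *
from scipy.spatial.transform import Rotation as R
def ray(cam,px,m=None):
    m=m or camera_model(cam); f=200/np.tan(np.radians(m["fov_y"])/2); T=np.array(m["pose"])
    d=T[:3,:3]@np.array([(px[0]-m["cx"])/f,-(px[1]-m["cy"])/f,-1]); return T[:3,3],d
def atz(cam,px,z,m=None):
    o,d=ray(cam,px,m); return o+d*(z-o[2])/d[2]
def tri(a,b):
    A=np.zeros((3,3));v=np.zeros(3)
    for o,d in(a,b):
        d=d/np.linalg.norm(d);P=np.eye(3)-np.outer(d,d);A+=P;v+=P@o
    return np.linalg.solve(A,v)
def save(n,im): cv2.imwrite(f"pics/{n}.png",im[:,:,::-1])
E
python3 - <<'E'
from h import *
np.set_printoptions(precision=1,suppress=True)
for c in("top","side","wrist"):
    m=camera_model(c); print(c,{k:v for k,v in m.items() if k!="pose"},np.array(m["pose"])[:3].tolist())
    save(c+"0",capture(c))
print(get_obs())
for t in "objective_yellow objective_green coverslip_box top_tray bottom_tray rest_yellow rest_green rest_red oil_bottle timer".split():
    for c in ("top","side"):
        r=pinpoint(c,t)[:2]
        print(t,c,[(round(x["score"],2),np.round(x["location"]),atz(c,x["location"],0)[:2]) for x in r])
E
```

```text
top {'fov_y': 43.7259834448091, 'cx': 321.6048829923602, 'cy': 195.35218279547192} [[0.028627206637452714, 0.9820212330953274, -0.18658719353178954, 266.3510093639272], [-0.9995532625479709, 0.026519237740632615, -0.013784243155242681, 27.582998326829546], [-0.008588269315970277, 0.18689844242151593, 0.9823416991304847, 1438.2732422903487]]
side {'fov_y': 43.967871457757276, 'cx': 320.97934014517847, 'cy': 201.84879594804627} [[-0.9966369542508233, 0.06747890111052607, -0.046490636977334215, 470.07284690857415], [-0.08187812827945888, -0.8427556405164575, 0.532032802078169, 663.4338196757507], [-0.003279257704862546, 0.5340501177629414, 0.8454464608633084, 986.4528528318621]]
wrist {'fov_y': 70.42656682461644, 'cx': 316.95867039081503, 'cy': 200.3956282801443} [[0.3761582138466235, -0.882605563124777, -0.28197946396308987, 120.70458888603466], [0.9265542010867087, 0.35781591125662493, 0.11603915761569748, 517.2266539136843], [-0.0015200671983198236, -0.304918339220167, 0.9523772864799573, 384.76200151640967]]
{'time': 0.15, 'joint_positions': array([ 1. ,  0.3,  1.5,  0. ,  1.3, -0.1
[... 1216 characters left out ...]
ow side [(0.71, array([363., 166.]), array([430.3, -71.3]))]
rest_green top [(0.81, array([264., 239.]), array([406. , 211.2])), (0.61, array([278., 181.]), array([580.4, 178.2]))]
rest_green side [(0.83, array([369., 270.]), array([405.9, 207.6]))]
rest_red top [(0.97, array([325., 196.]), array([537.9,  38. ]))]
rest_red side [(0.94, array([314., 201.]), array([541.4,  41.7]))]
oil_bottle top [(0.51, array([347., 163.]), array([640. , -24.9])), (0.16, array([420., 193.]), array([ 553.5, -242.2]))]
oil_bottle side [(0.56, array([276., 180.]), array([638.2, -10.2]))]
timer top [(0.69, array([218., 244.]), array([387.9, 343.7]))]
timer side [(0.72, array([377., 338.]), array([386.1, 355.3]))]
```

```bash
python3 -c "
import cv2
a=cv2.imread('pics/top0.png')[120:290,180:460];b=cv2.imread('pics/side0.png')[80:380,200:460]
cv2.imwrite('pics/topc.png',cv2.resize(a,None,fx=2.8,fy=2.8,interpolation=2));cv2.imwrite('pics/sidec.png',cv2.resize(b,None,fx=2,fy=2,interpolation=2))"
```

```text
(no output)
```

View pics/topc.png

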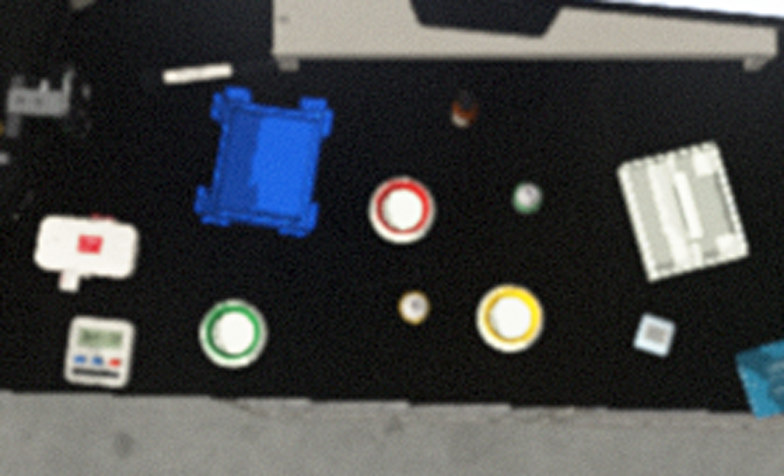

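View pics/sidec.png

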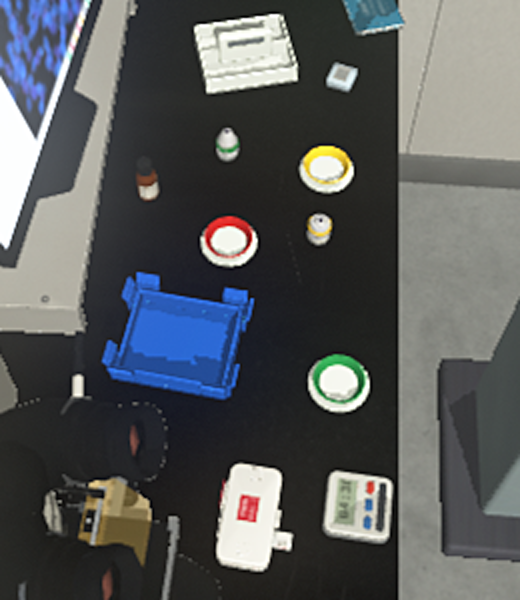

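The crops agree with the networks: yellow objective at top (329,233), green (369,189), box (408,241), white tray (422,196), blue tray near (275,178), and the rests and bystanders where reported. Next I need the yaws, then the first move.

```bash
cat >> h.py <<'E'
def go(x,y,z,yaw=None):
    o=get_obs(); r=R.from_euler("xyz",o["tcp_rot"]); p=o["tool_pos"]
    Y=o["tcp_rot"][2] if yaw is None else yaw
    t=R.from_euler("xyz",[np.pi,0,Y])
    print("shift units",np.round(r.inv().apply(np.array([x,y,z])-p)/30,2),"turn units",np.round(np.degrees((r.inv()*t).as_rotvec())/4,2))
def rect(cam,t,z,ref=None):
    q=regions_of(cam,t)
    if not q: print(t,cam,"none");return
    v,u=np.nonzero(q[0]["pixels"]); m=camera_model(cam)
    P=np.array([atz(cam,(a,b),z,m)[:2] for a,b in zip(u,v)],np.float32)
    (c,s,a)=cv2.minAreaRect(P); print(t,cam,round(q[0]["score"],2),"centre",np.round(c,1),"size",np.round(s,1),"ang",round(a,1))
E
python3 - <<'E'
from h import *
for c in("top","side"):
    capture(c)
    for t,z in(("top_tray",20),("bottom_tray",30),("coverslip_box",12)): rect(c,t,z)
go(429,24,120,np.pi)
E
```

```text
top_tray top 0.85 centre [ 545. -246.] size [122.4 104.2] ang 15.6
bottom_tray top 0.81 centre [585.2 186.9] size [123.2 145.2] ang 83.2
coverslip_box top 0.59 centre [ 415.5 -218.5] size [32.2 32. ] ang 72.9
top_tray side 0.9 centre [ 545.7 -243.4] size [123.4 121.4] ang 14.3
bottom_tray side 0.59 centre [584.3 177.9] size [133.7 145.1] ang 83.4
coverslip_box side 0.5 centre [ 417.9 -218.3] size [41.8 32.4] ang 71.8
shift units [-12.95 -11.38   3.56] turn units [ 0.    0.   -5.53]
```

```bash
python3 -m pendant '[-1,-0.88,0.25,0,0,-0.5,-1,-1,-0.88,0.25,0,0,-0.5,-1,-1,-0.88,0.25,0,0,-0.5,-1,-1,-0.88,0.25,0,0,-0.5,-1,-1,-0.88,0.25,0,0,-0.5,-1,-1,-0.88,0.25,0,0,-0.5,-1,-1,-0.88,0.25,0,0,-0.5,-1,-1,-0.88,0.25,0,0,-0.5,-1,-1,-0.88,0.25,0,0,-0.5,-1,-1,-0.88,0.25,0,0,-0.5,-1,0,0,0,0,0,0,-1]'; python3 -c "
from h import *
go(429,24,120,np.pi)"
```

```text
time: 2.65
tool_pos: [431.4, 160.0, 151.0]
tcp_rot: [-3.141, 0.001, 3.101]
contact_force: [-0.8, 0.1, 0.6]
grip_width: 91.8
finger_force: 0.0
shift units [-0.1  -4.53  1.04] turn units [-0.01  0.01 -0.58]
```

```bash
python3 -m pendant '[0,-0.9,0.2,0,0,-0.6,-1,0,-0.9,0.2,0,0,0,-1,0,-0.9,0.2,0,0,0,-1,0,-0.9,0.2,0,0,0,-1,0,-0.9,0.2,0,0,0,-1,0,0,0,0,0,0,-1,0,0,0,0,0,0,-1]'; python3 -c "
from h import *
m=camera_model('wrist');save('w1',capture('wrist'))
for t,z in(('objective_yellow',0),('rest_yellow',0),('rest_red',0)):
  print(t,[(round(x['score'],2),np.round(x['location']),np.round(atz('wrist',x['location'],z,m)[:2],1)) for x in pinpoint('wrist',t)[:2]])
go(429,24,14,np.pi)"
```

```text
time: 3.35
tool_pos: [428.1, 28.3, 121.9]
tcp_rot: [3.141, -0.0, -3.138]
contact_force: [0.5, 0.1, 0.1]
grip_width: 92.0
finger_force: 0.0
objective_yellow [(0.8, array([317., 200.]), array([435.1,  28. ]))]
rest_yellow [(0.68, array([222., 196.]), array([431.2, -70.5]))]
rest_red [(0.93, array([326., 286.]), array([538.3,  38.5]))]
shift units [-0.02 -0.17  3.6 ] turn units [0.   0.01 0.09]
```

View pics/w1.png

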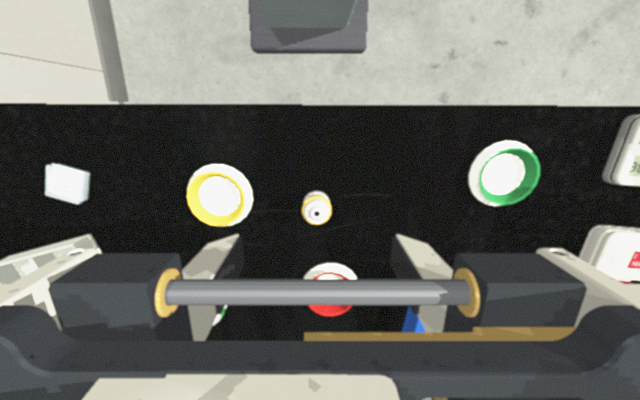

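The wrist view shows the yellow objective centred between the fingers at (317,205), foot near (432,27). Descending.

```bash
python3 -m pendant '[-0.13,-0.04,0.6,0,0,0,-1,0,0,0.6,0,0,0,-1,0,0,0.6,0,0,0,-1,0,0,0.6,0,0,0,-1,0,0,0.6,0,0,0,-1,0,0,0.6,0,0,0,0,0,0,0,0,0,0,1,0,0,0,0,0,0,1,0,0,0,0,0,0,1,0,0,0,0,0,0,1,0,0,0,0,0,0,1,0,0,0,0,0,0,1]'; python3 -m pendant '[0,0,-0.5,0,0,0,1,0,0,-0.5,0,0,0,1,0,0,-0.5,0,0,0,1,0,0,0,0,0,0,1]';python3 -c "
from h import *
m=camera_model('wrist');save('w2',capture('wrist'))
for t,z in(('objective_yellow',45),('rest_yellow',0),('rest_red',0)):
  print(t,[(round(x['score'],2),np.round(x['location']),np.round(atz('wrist',x['location'],z,m)[:2],1)) for x in pinpoint('wrist',t)[:2]])
go(429,-69,59)"
```

```text
time: 4.75
tool_pos: [432.4, 26.8, 14.1]
tcp_rot: [-3.142, 0.001, -3.136]
contact_force: [0.1, 0.1, -0.1]
grip_width: 40.6
finger_force: 0.0
time: 5.15
tool_pos: [433.4, 26.6, 60.2]
tcp_rot: [-3.141, 0.004, -3.137]
contact_force: [0.1, 0.4, -0.2]
grip_width: 8.3
finger_force: 0.0
objective_yellow [(0.74, array([316., 216.]), array([417.3,  25.8]))]
rest_yellow [(0.56, array([198., 211.]), array([430.6, -71.6]))]
rest_red [(0.65, array([336., 321.]), array([540.3,  44.4]))]
shift units [ 0.11 -3.19 -0.03] turn units [ 0.   -0.01 -0.  ]
```

View pics/w2.png

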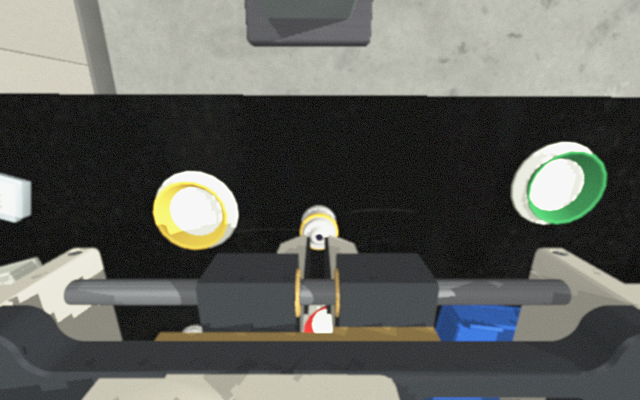

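The fingers were still at 40 mm when I lifted, so the objective stands untouched and upright at (318,225). I'll reopen, descend and let them close fully.

```bash
python3 -m pendant '[0,0,0,0,0,0,-0.4,0,0,0,0,0,0,-0.4,0,0,0,0,0,0,-0.4,0,0,0,0,0,0,-0.4,0,0,0,0,0,0,-0.4,0,0,0,0,0,0,-0.4,0,0,0,0,0,0,-0.4,0,0,0,0,0,0,-0.4,0,0,0,0,0,0,-0.4]'; python3 -c "
from h import *
m=camera_model('wrist');capture('wrist')
print([(round(x['score'],2),np.round(x['location']),np.round(atz('wrist',x['location'],0,m)[:2],1)) for x in pinpoint('wrist','objective_yellow')[:2]])
go(432,27,14,np.pi)"
```

```text
time: 6.25
tool_pos: [432.2, 26.8, 58.7]
tcp_rot: [3.142, 0.0, -3.136]
contact_force: [-0.0, 0.2, 0.0]
grip_width: 63.6
finger_force: 0.0
[(0.59, array([319., 223.]), array([438.5,  28.5]))]
shift units [0.01 0.01 1.49] turn units [0.   0.   0.07]
```

```bash
python3 -m pendant '[-0.07,0.02,0.5,0,0,0,-0.4,0,0,0.5,0,0,0,-0.4,0,0,0.49,0,0,0,-0.4,0,0,0,0,0,0,1,0,0,0,0,0,0,1,0,0,0,0,0,0,1,0,0,0,0,0,0,1,0,0,0,0,0,0,1,0,0,0,0,0,0,1,0,0,0,0,0,0,1,0,0,0,0,0,0,1,0,0,0,0,0,0,1]'
```

```text
time: 7.55
tool_pos: [434.6, 27.4, 14.4]
tcp_rot: [3.142, 0.001, -3.136]
contact_force: [-0.2, 0.3, 6.1]
grip_width: 23.5
finger_force: 30.0
```

```bash
python3 -m pendant '[0,0,-0.5,0,0,0,1,0,0,-0.6,0,0,0,1,0,-0.6,0,0,0,0,1,0,-0.8,0,0,0,0,1,0,-0.8,0,0,0,0,1,0.1,-0.8,0,0,0,0,1,0,-0.27,0,0,0,0,1,0,0,0,0,0,0,1,0,0,0,0,0,0,1]'; python3 -c "
from h import *
m=camera_model('wrist');save('w3',capture('wrist'))
print([(round(x['score'],2),np.round(x['location']),np.round(atz('wrist',x['location'],0,m)[:2],1)) for x in pinpoint('wrist','rest_yellow')[:2]])
print([(round(x['score'],2),np.round(x['location']),np.round(atz('wrist',x['location'],33,m)[:2],1)) for x in pinpoint('wrist','objective_yellow')[:2]])
go(430,-71,18.5,np.pi)"
```

```text
time: 8.45
tool_pos: [431.6, -70.2, 46.8]
tcp_rot: [3.141, -0.001, -3.137]
contact_force: [-0.6, -0.8, -1.4]
grip_width: 23.7
finger_force: 30.0
[(0.58, array([316., 223.]), array([433.3, -71.6]))]
[(0.97, array([318., 242.]), array([433.4, -69.5]))]
shift units [ 0.06 -0.04  0.95] turn units [ 0.   -0.    0.09]
```

View pics/w3.png

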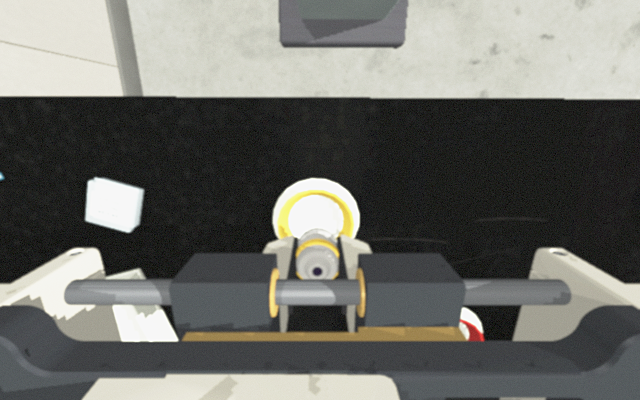

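The objective hangs upright at (318,242), centred over the yellow rest (316,223). Lowering and releasing.

```bash
python3 -m pendant '[0.03,-0.03,0.4,0,0,0,1,0,0,0.4,0,0,0,1,0,0,0.16,0,0,0,1,0,0,0,0,0,0,1,0,0,0,0,0,0,1,0,0,0,0,0,0,-0.2,0,0,0,0,0,0,-0.2,0,0,0,0,0,0,-0.2,0,0,0,0,0,0,-0.2,0,0,0,0,0,0,-0.2,0,0,0,0,0,0,-0.2]'; python3 -m pendant '[0,0,-0.7,0,0,0,-0.2,0,0,-0.7,0,0,0,-0.2,0,0,-0.7,0,0,0,-0.2,0,0,0,0,0,0,-0.2,0,0,0,0,0,0,-0.2]'
python3 -c "
from h import *
m=camera_model('wrist');save('w4',capture('wrist'))
print([(round(x['score'],2),np.round(x['location']),np.round(atz('wrist',x['location'],3,m)[:2],1)) for x in pinpoint('wrist','objective_yellow')[:2]])
print([(round(x['score'],2),np.round(x['location']),np.round(atz('wrist',x['location'],0,m)[:2],1)) for x in pinpoint('wrist','objective_green')[:2]])
go(561,-89,80,np.pi)"
```

```text
time: 9.7
tool_pos: [430.9, -71.7, 18.2]
tcp_rot: [3.142, 0.0, -3.137]
contact_force: [0.1, 0.2, -0.4]
grip_width: 55.0
finger_force: 0.0
time: 10.2
tool_pos: [430.9, -71.6, 81.2]
tcp_rot: [-3.141, 0.001, -3.136]
contact_force: [0.1, 0.5, -0.1]
grip_width: 54.9
finger_force: 0.0
[(0.61, array([316., 212.]), array([434.8, -72.4]))]
[(0.76, array([307., 320.]), array([554.5, -81.7]))]
shift units [-4.36 -0.61  0.  ] turn units [ 0.01 -0.02  0.07]
```

View pics/w4.png

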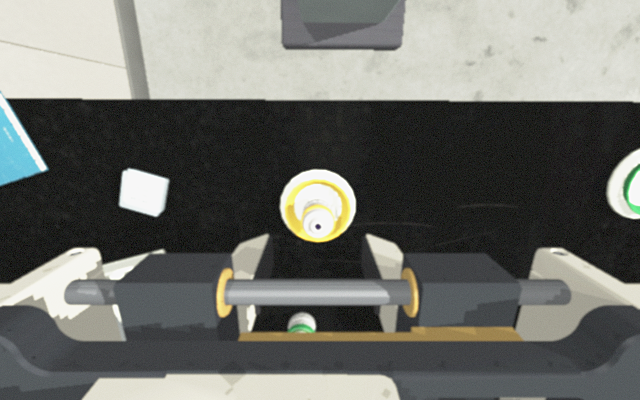

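The yellow objective stands upright in the yellow rest (318,210). On to the green one, with a closer look on the way.

```bash
python3 -m pendant '[-0.7,-0.1,-0.2,0,0,0,-0.5,-0.9,-0.1,-0.2,0,0,0,-0.5,-0.9,-0.1,0,0,0,0,-0.5,-0.9,-0.1,0,0,0,0,-0.5,-0.9,-0.1,0,0,0,0,-0.5,0,0,0,0,0,0,-0.5,0,0,0,0,0,0,-0.5]'
python3 -c "
from h import *
m=camera_model('wrist');capture('wrist')
print([(round(x['score'],2),np.round(x['location']),np.round(atz('wrist',x['location'],0,m)[:2],1)) for x in pinpoint('wrist','objective_green')[:2]])
print([(round(x['score'],2),np.round(x['location']),np.round(atz('wrist',x['location'],23,m)[:2],1)) for x in search_frame('wrist','objective_green')[:2]])
go(561,-89,14,np.pi)"
```

```text
time: 11.05
tool_pos: [559.1, -85.7, 91.8]
tcp_rot: [3.141, -0.003, -3.136]
contact_force: [-0.4, 0.1, -0.0]
grip_width: 69.0
finger_force: 0.0
[(0.71, array([318., 195.]), array([550.9, -84.8]))]
[(0.75, array([318., 203.]), array([551. , -85.4]))]
shift units [-0.08 -0.11  2.62] turn units [ 0.01 -0.03  0.07]
```

```bash
python3 -m pendant '[0.1,0,0.5,0,0,0,-0.5,0.1,0,0.6,0,0,0,-0.5,0,0,0.5,0,0,0,-0.5,0,0,0,0,0,0,-0.5]'
python3 -c "
from h import *
m=camera_model('wrist');save('w5',capture('wrist'))
print([(round(x['score'],2),np.round(x['location']),np.round(atz('wrist',x['location'],0,m)[:2],1)) for x in pinpoint('wrist','objective_green')[:2]])
go(553,-86,14,np.pi)"
```

```text
time: 11.6
tool_pos: [551.9, -85.5, 43.6]
tcp_rot: [3.14, -0.004, -3.137]
contact_force: [-0.1, 0.8, 0.1]
grip_width: 69.1
finger_force: 0.0
[(0.69, array([322., 225.]), array([553.6, -82. ]))]
shift units [ 0.02 -0.    1.05] turn units [ 0.   -0.    0.07]
```

View pics/w5.png

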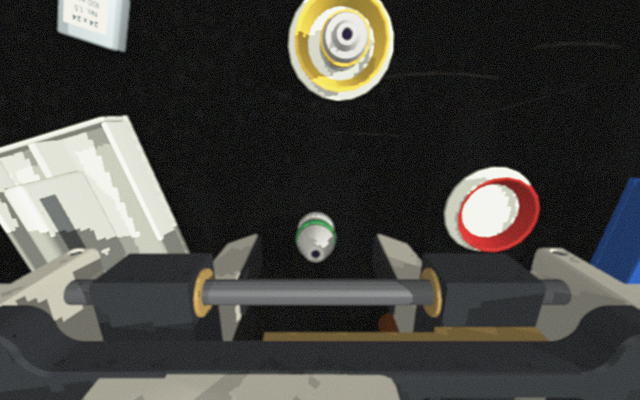

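The green objective stands between the fingers at (316,235). Descending and closing.

```bash
python3 -m pendant '[-0.03,0,0.5,0,0,0,-0.5,0,0,0.48,0,0,0,-0.5,0,0,0,0,0,0,1,0,0,0,0,0,0,1,0,0,0,0,0,0,1,0,0,0,0,0,0,1,0,0,0,0,0,0,1,0,0,0,0,0,0,1,0,0,0,0,0,0,1,0,0,0,0,0,0,1,0,0,0,0,0,0,1,0,0,0,0,0,0,1]'
```

```text
time: 12.9
tool_pos: [555.0, -86.0, 16.1]
tcp_rot: [-3.142, 0.0, -3.136]
contact_force: [-0.7, -0.1, 4.7]
grip_width: 23.7
finger_force: 30.0
```

```bash
python3 -m pendant '[0,0,-0.6,0,0,0,1,0,0,-0.9,0,0,0,1,0.4,0.8,-0.5,0,0,0,1,0.5,0.9,0,0,0,0,1,0.5,0.9,0,0,0,0,1,0.5,0.9,0,0,0,0,1,0.5,0.9,0,0,0,0,1,0.5,0.9,0,0,0,0,1,0.5,0.9,0,0,0,0,1,0.5,0.9,0,0,0,0,1,0.5,0.9,0,0,0,0,1,0.4,0.8,0,0,0,0,1]'
python3 -m pendant '[0,0.8,0,0,0,0,1,0,0,0.4,0,0,0,1,0,0,0.4,0,0,0,1,0,0,0,0,0,0,1,0,0,0,0,0,0,1]'
python3 -c "
from h import *
m=camera_model('wrist');save('w6',capture('wrist'))
print([(round(x['score'],2),np.round(x['location']),np.round(atz('wrist',x['location'],0,m)[:2],1)) for x in pinpoint('wrist','rest_green')[:2]])
print([(round(x['score'],2),np.round(x['location']),np.round(atz('wrist',x['location'],get_obs()['tool_pos'][2]-15,m)[:2],1)) for x in pinpoint('wrist','objective_green')[:2]])
go(406,209,19,np.pi)"
```

```text
time: 14.1
tool_pos: [408.2, 178.3, 75.5]
tcp_rot: [-3.142, -0.001, -3.136]
contact_force: [0.7, -0.3, -2.6]
grip_width: 23.6
finger_force: 30.0
time: 14.6
tool_pos: [409.1, 201.2, 51.7]
tcp_rot: [-3.141, -0.001, -3.136]
contact_force: [0.7, -0.1, -1.3]
grip_width: 23.6
finger_force: 30.0
[(0.77, array([331., 215.]), array([405.4, 211.9]))]
[(0.73, array([321., 238.]), array([407.7, 203.4])), (0.41, array([330., 216.]), array([392.3, 209.5]))]
shift units [0.13 0.26 1.11] turn units [0.   0.01 0.07]
```

View pics/w6.png

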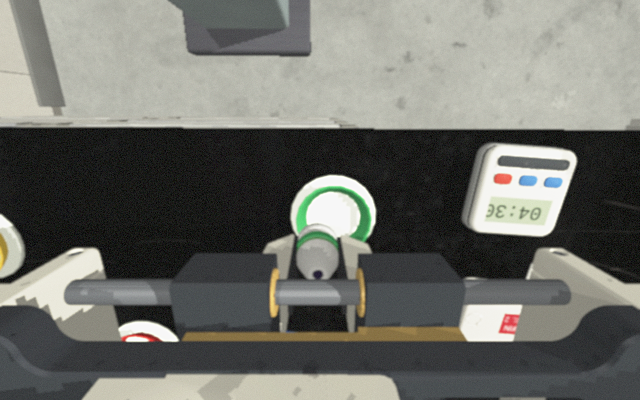

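Green objective upright in the grip at (318,250); rest centre at (333,214), so about 8 mm more to the left in y. Correcting, then lowering.

```bash
python3 -m pendant '[0.11,0.28,0,0,0,0,1,0,0,0.5,0,0,0,1,0,0,0.4,0,0,0,1,0,0,0.18,0,0,0,1,0,0,0,0,0,0,1,0,0,0,0,0,0,1]'
```

```text
time: 15.35
tool_pos: [406.2, 209.9, 19.7]
tcp_rot: [3.141, 0.001, -3.136]
contact_force: [0.0, 0.6, -0.6]
grip_width: 23.5
finger_force: 30.0
```

```bash
python3 -m pendant '[0,0,0.05,0,0,0,1,0,0,0,0,0,0,1]';python3 -m pendant '[0,0,0.03,0,0,0,1,0,0,0,0,0,0,1]'
```

```text
time: 15.55
tool_pos: [406.5, 209.9, 19.0]
tcp_rot: [3.141, 0.001, -3.136]
contact_force: [-1.3, -0.6, 8.3]
grip_width: 23.5
finger_force: 30.1
time: 15.75
tool_pos: [406.7, 210.0, 18.9]
tcp_rot: [3.141, 0.002, -3.136]
contact_force: [-5.2, -1.3, 19.4]
grip_width: 23.3
finger_force: 30.3
```

```bash
python3 -m pendant '[0,0,-0.04,0,0,0,1,0,0,0,0,0,0,-0.2,0,0,0,0,0,0,-0.2,0,0,0,0,0,0,-0.2,0,0,0,0,0,0,-0.2,0,0,0,0,0,0,-0.2,0,0,0,0,0,0,-0.2,0,0,-0.6,0,0,0,-0.2,0,0,-0.9,0,0,0,-0.2,0,0,-0.9,0,0,0,-0.2,0,0,0,0,0,0,-0.2]'
python3 -c "
from h import *
save('w7',capture('wrist'))
go(416,-218.5,110,np.pi-np.radians(17.5))"
```

```text
time: 16.85
tool_pos: [408.0, 210.3, 93.1]
tcp_rot: [3.14, 0.006, -3.136]
contact_force: [0.5, 0.7, 0.8]
grip_width: 55.2
finger_force: 0.0
shift units [ -0.23 -14.28  -0.63] turn units [0.02 0.05 4.45]
```

View pics/w7.png

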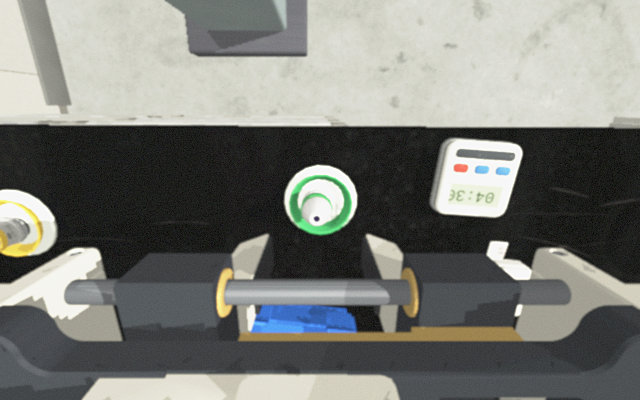

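The green objective stands upright in the green rest (317,203). Moving on to the box.

```bash
python3 -m pendant '[0,-1,-0.2,0,0,0,-0.4,0,-1,-0.2,0,0,0,-0.4,0,-1,-0.2,0,0,0,-0.4,0,-1,0,0,0,0,-0.4,0,-1,0,0,0,0,-0.4,0,-1,0,0,0,0,-0.4,0,-1,0,0,0,0,-0.4,0,-1,0,0,0,0,-0.4,0,-1,0,0,0,0,-0.4,0,-1,0,0,0,0,-0.4,0,-1,0,0,0,0,-0.4,0,-1,0,0,0,0,-0.4]'
python3 -m pendant '[-0.2,-1,0,0,0,0,-0.4,0,-1,0,0,0,0,-0.4,0,-0.3,0,0,0,1,-0.4,0,0,0,0,0,1,-0.4,0,0,0,0,0,1,-0.4,0,0,0,0,0,1,-0.4,0,0,0,0,0,0.45,-0.4,0,0,0,0,0,0,-0.4]'
python3 -c "
from h import *
m=camera_model('wrist');save('w8',capture('wrist'))
print([(round(x['score'],2),np.round(x['location']),np.round(atz('wrist',x['location'],0,m)[:2],1)) for x in pinpoint('wrist','coverslip_box')[:2]])
rect('wrist','coverslip_box',14)
go(416,-218.5,5,np.pi-np.radians(17.5))"
```

```text
time: 18.1
tool_pos: [407.1, -151.3, 107.1]
tcp_rot: [3.14, -0.002, -3.137]
contact_force: [1.3, 0.5, 0.2]
grip_width: 64.4
finger_force: 0.0
time: 18.9
tool_pos: [413.7, -218.9, 107.0]
tcp_rot: [3.141, -0.002, 2.836]
contact_force: [1.1, -0.2, -0.4]
grip_width: 64.1
finger_force: 0.0
[(0.68, array([316., 201.]), array([ 415.8, -221.2]))]
coverslip_box wrist 0.74 centre [ 414.2 -219.4] size [31.6 34.5] ang 72.5
shift units [-0.06  0.04  3.42] turn units [ 0.01 -0.02  0.01]
```

View pics/w8.png

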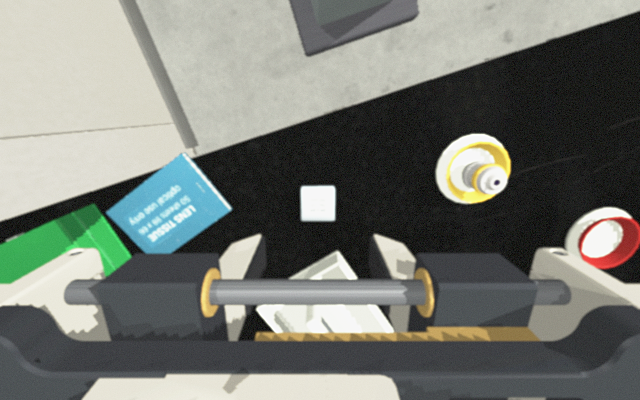

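Box square to the fingers at (318,203), about (415,-220), with room on both sides. Descending to grasp it.

```bash
python3 -m pendant '[-0.03,0,0.8,0,0,0,-0.4,0,0,0.9,0,0,0,-0.4,0,0,0.9,0,0,0,-0.4,0,0,0.6,0,0,0,-0.4,0,0,0.22,0,0,0,-0.4,0,0,0,0,0,0,-0.4]'
python3 -m pendant '[0,0,0,0,0,0,1,0,0,0,0,0,0,1,0,0,0,0,0,0,1,0,0,0,0,0,0,1,0,0,0,0,0,0,1,0,0,0,0,0,0,1,0,0,0,0,0,0,1,0,0,0,0,0,0,1]'
```

```text
time: 19.65
tool_pos: [414.7, -219.3, 4.9]
tcp_rot: [3.141, -0.002, 2.836]
contact_force: [-0.4, -0.1, 0.6]
grip_width: 64.6
finger_force: 0.0
time: 20.45
tool_pos: [415.3, -219.7, 6.0]
tcp_rot: [-3.141, 0.001, 2.836]
contact_force: [-0.0, 0.5, 5.0]
grip_width: 31.2
finger_force: 30.0
```

```bash
python3 -m pendant '[0,0,-0.6,0,0,0,1,0,0,-0.9,0,0,0,1,0,0,-0.9,0,0,-0.9,1,0,0,-0.9,0,0,-0.9,1,0,0,0,0,0,-0.9,1,0,0,0,0,0,0,1]'
python3 -c "
from h import *
for c in('top','side'):
  capture(c)
  print(c,[(round(x['score'],2),np.round(x['location']),np.round(atz(c,x['location'],0)[:2],1)) for x in pinpoint(c,'bottom_tray')[:2]])
go(585,183,110,np.pi-.117)"
```

```text
time: 21.05
tool_pos: [415.3, -219.7, 105.2]
tcp_rot: [-3.141, 0.001, 3.025]
contact_force: [-0.8, -0.2, -0.4]
grip_width: 30.8
finger_force: 30.0
top [(0.89, array([273., 178.]), array([586.7, 192.4]))]
side [(0.83, array([290., 256.]), array([581.7, 188.8]))]
shift units [-4.06 13.99 -0.2 ] turn units [ 0.01 -0.02 -0.02]
```

```bash
python3 -m pendant '[-0.3,1,0,0,0,0,1,-0.3,1,0,0,0,0,1,-0.3,1,0,0,0,0,1,-0.3,1,0,0,0,0,1,-0.3,1,0,0,0,0,1,-0.3,1,0,0,0,0,1,-0.3,1,0,0,0,0,1,-0.3,1,0,0,0,0,1,-0.3,1,0,0,0,0,1,-0.3,1,0,0,0,0,1,-0.3,1,0,0,0,0,1,-0.3,1,0,0,0,0,1]'
python3 -m pendant '[-0.2,0.9,0,0,0,0,1,-0.2,0.9,0,0,0,0,1,0,0.2,0,0,0,0,1,0,0,0,0,0,0,1]'
python3 -c "
from h import *
m=camera_model('wrist');save('w9',capture('wrist'))
print([(round(x['score'],2),np.round(x['location']),np.round(atz('wrist',x['location'],0,m)[:2],1)) for x in pinpoint('wrist','bottom_tray')[:2]])
rect('wrist','bottom_tray',30)
go(585,189,10,np.pi-.117)"
```

```text
time: 22.45
tool_pos: [564.3, 126.6, 103.7]
tcp_rot: [-3.141, -0.002, 3.024]
contact_force: [1.2, -0.3, -0.4]
grip_width: 31.5
finger_force: 30.0
time: 22.85
tool_pos: [582.7, 184.1, 103.6]
tcp_rot: [-3.141, -0.002, 3.026]
contact_force: [-0.4, -0.1, -0.7]
grip_width: 31.2
finger_force: 30.0
[(0.96, array([318., 195.]), array([578.4, 185.2]))]
bottom_tray wrist 0.83 centre [567.3 184.2] size [130.8 114.1] ang 83.2
shift units [-0.05  0.23  3.14] turn units [-0.01 -0.01 -0.01]
```

View pics/w9.png

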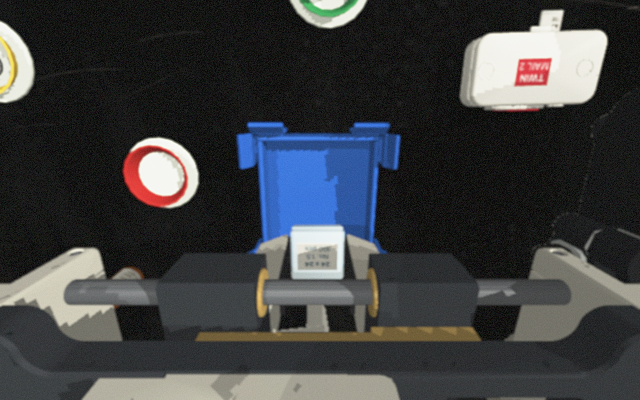

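The blue tray is square and centred on column 318 below the box, so y ≈ 185. Lowering the box into it.

```bash
python3 -m pendant '[0,0.02,0.8,0,0,0,1,0,0,0.9,0,0,0,1,0,0,0.9,0,0,0,1,0,0,0.4,0,0,0,1,0,0,0.1,0,0,0,1,0,0,0,0,0,0,1]'
```

```text
time: 23.6
tool_pos: [583.7, 183.7, 12.1]
tcp_rot: [3.141, 0.0, 3.024]
contact_force: [-0.1, 0.2, 0.1]
grip_width: 31.2
finger_force: 30.0
```

```bash
python3 -m pendant '[0,0,0.07,0,0,0,1,0,0,0,0,0,0,1,0,0,0,0,0,0,1]'
```

```text
time: 23.9
tool_pos: [583.9, 184.3, 10.4]
tcp_rot: [3.141, 0.001, 3.025]
contact_force: [-0.2, 0.4, -0.2]
grip_width: 31.0
finger_force: 30.0
```

```bash
python3 -m pendant '[0,0,0.04,0,0,0,1,0,0,0,0,0,0,1,0,0,0,0,0,0,0.1,0,0,0,0,0,0,0.1,0,0,0,0,0,0,0.1,0,0,0,0,0,0,0.1]'
python3 -m pendant '[0,0,-0.6,0,0,0,0.1,0,0,-0.9,0,0,0,0.1,0,0,-0.9,0,0,0,0.1,0,0,-0.9,0,0,0,0.1,0.5,0,0,0,0,0,0.1,0.8,0,0,0,0,0,0.1,0.7,0,0,0,0,0,0.1,0,0,0,0,0,0,0.1]'
python3 -c "
from h import *
m=camera_model('wrist');save('w10',capture('wrist'))
print([(round(x['score'],2),np.round(x['location']),np.round(atz('wrist',x['location'],0,m)[:2],1)) for x in pinpoint('wrist','bottom_tray')[:2]])
go(545,-246,130,np.pi-.117)"
```

```text
time: 24.5
tool_pos: [583.3, 184.2, 8.2]
tcp_rot: [3.142, -0.0, 3.025]
contact_force: [0.1, 0.1, -0.1]
grip_width: 41.5
finger_force: 0.0
time: 25.3
tool_pos: [521.4, 191.4, 107.2]
tcp_rot: [-3.141, -0.002, 3.026]
contact_force: [0.3, -0.6, 0.9]
grip_width: 41.7
finger_force: 0.0
[(0.93, array([319., 253.]), array([580.6, 186. ]))]
shift units [ -2.38 -14.4   -0.75] turn units [0.   0.01 0.01]
```

View pics/w10.png

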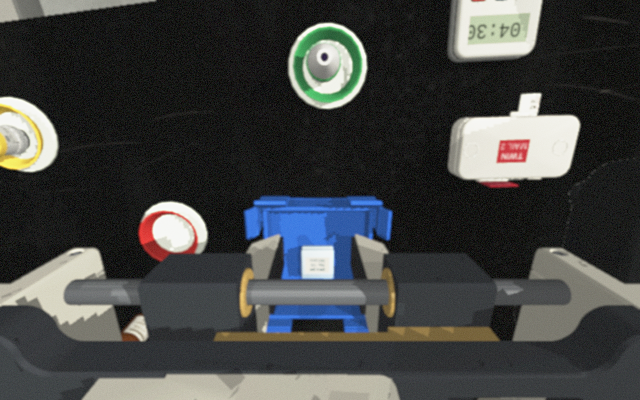

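The box lies flat inside the blue tray (317,262). I'll get the tray walls from the pixel profiles of this picture, then go to the white tray.

```bash
python3 -c "
from h import *
np.set_printoptions(linewidth=200)
im=cv2.imread('pics/w10.png');m=camera_model('wrist')
for c in(300,319,338): print(c,im[190:250,c,0].tolist())
for r in(206,225,235): print(r,'L',im[r,240:285,0].tolist(),'R',im[r,355:400,0].tolist())
for px in((319,195),(319,200),(319,205),(319,210),(319,215)): print(px,np.round(atz('wrist',px,28,m)[:2],1))
for px in((250,215),(260,215),(370,215),(380,215)): print(px,np.round(atz('wrist',px,28,m)[:2],1),np.round(atz('wrist',px,46,m)[:2],1))
"
```

```text
300 [30, 30, 31, 26, 13, 24, 47, 107, 162, 184, 171, 160, 162, 167, 160, 162, 182, 220, 231, 228, 200, 158, 154, 195, 222, 228, 226, 228, 225, 227, 226, 225, 228, 226, 227, 226, 226, 227, 227, 228, 226, 226, 227, 228, 220, 211, 205, 205, 203, 206, 203, 207, 203, 205, 203, 189, 153, 136, 135, 141]
319 [25, 18, 27, 9, 28, 19, 41, 86, 135, 166, 167, 162, 158, 159, 145, 143, 179, 220, 231, 230, 204, 156, 150, 174, 208, 225, 227, 228, 228, 226, 227, 225, 227, 225, 226, 225, 226, 226, 226, 225, 226, 226, 225, 229, 228, 227, 226, 228, 227, 227, 228, 226, 226, 225, 218, 205, 212, 232, 233, 231]
338 [4, 26, 17, 28, 32, 25, 36, 82, 126, 140, 138, 129, 132, 127, 132, 129, 136, 164, 195, 219, 198, 167, 162, 166, 173, 171, 168, 172, 169, 166, 170, 165, 171, 168, 168, 167, 165, 170, 168, 168, 173, 171, 167, 161, 150, 142, 142, 137, 139, 138, 141, 136, 135, 141, 139, 138, 136, 136, 138, 138]
206 L [14, 11, 12, 18, 6, 19, 4, 13, 31, 21, 24, 39, 67, 107, 139, 149, 142, 132, 129, 125, 124, 124, 123, 124, 122, 120, 121, 127, 128, 128, 125, 125, 125, 125, 128, 128, 131, 131, 130, 132, 138, 145, 146, 148
[... 674 characters left out ...]
, 18, 23, 31, 80, 138, 192, 223, 230, 225, 222, 223, 225, 226, 217, 196, 159, 112, 64, 12, 9, 70, 134, 197, 226, 232, 223, 196, 190, 188, 190, 191, 193, 187, 187, 180, 177, 181, 186, 199, 211, 220, 225, 227] R [157, 168, 171, 167, 168, 169, 170, 167, 152, 131, 120, 113, 129, 163, 208, 229, 224, 167, 97, 36, 10, 47, 76, 98, 119, 116, 122, 131, 139, 140, 151, 181, 220, 228, 188, 115, 48, 2, 18, 15, 10, 32, 25, 20, 16]
(319, 195) [513.2 194. ]
(319, 200) [517.8 193.5]
(319, 205) [522.4 193. ]
(319, 210) [527.1 192.5]
(319, 215) [531.8 191.9]
(250, 215) [524.6 130.4] [518.4 135.7]
(260, 215) [525.7 139.3] [519.3 143.9]
(370, 215) [537.2 237.4] [530.  234.6]
(380, 215) [538.2 246.3] [530.9 242.8]
```

```bash
python3 -m pendant '[-0.2,-1,-0.3,0,0,0,0.1,-0.2,-1,-0.3,0,0,0,0.1,-0.2,-1,-0.2,0,0,0,0.1,-0.2,-1,0,0,0,0,0.1,-0.2,-1,0,0,0,0,0.1,-0.2,-1,0,0,0,0,0.1,-0.2,-1,0,0,0,0,0.1,-0.2,-1,0,0,0,0,0.1,-0.2,-1,0,0,0,0,0.1,-0.2,-1,0,0,0,0,0.1,-0.2,-1,0,0,0,0,0.1,-0.1,-1,0,0,0,0,0.1]'; python3 -c "
from h import *
go(545,-246,130,np.pi+np.radians(15.3))"
```

```text
time: 26.6
tool_pos: [551.4, -176.8, 131.2]
tcp_rot: [-3.141, 0.001, 3.024]
contact_force: [0.3, -1.0, -0.1]
grip_width: 41.0
finger_force: 0.0
shift units [-0.06 -2.31  0.04] turn units [-0.01  0.02 -5.51]
```

Near rim outer edge at row 206 (x ≈ 523.6), side rims at columns 263 and 372 (100 mm apart, as it must be), giving a blue tray centre of (583.4,184.7) and yaw −6.7°. Now the white tray.

```bash
python3 -m pendant '[0,-0.8,0,0,0,0,0.1,0,-0.8,0,0,0,0,0.1,0,-0.7,0,0,0,0,0.1,0,0,0,0,0,-0.9,0.1,0,0,0,0,0,-0.9,0.1,0,0,0,0,0,-0.9,0.1,0,0,0,0,0,-0.9,0.1,0,0,0,0,0,-0.9,0.1,0,0,0,0,0,-1,0.1,0,0,0,0,0,0,0.1]'
python3 -c "
from h import *
m=camera_model('wrist');save('w11',capture('wrist'))
print([(round(x['score'],2),np.round(x['location']),np.round(atz('wrist',x['location'],0,m)[:2],1)) for x in pinpoint('wrist','top_tray')[:2]])
capture('top');print([(round(x['score'],2),np.round(x['location'])) for x in pinpoint('top','top_tray')[:2]])
go(543,-245,20,np.pi+np.radians(15.3))"
```

```text
time: 27.6
tool_pos: [542.9, -244.0, 131.1]
tcp_rot: [-3.141, 0.0, -2.875]
contact_force: [-0.3, -0.5, 0.5]
grip_width: 41.3
finger_force: 0.0
[(0.78, array([314., 195.]), array([ 547.6, -246.2]))]
[]
shift units [-0.   -0.06  3.71] turn units [-0.    0.   -0.02]
```

View pics/w11.png

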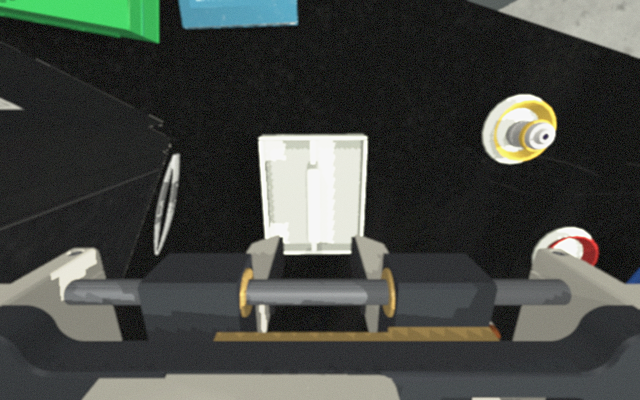

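The white tray is square to the fingers, centred at column 313.5. A dark object stands to the left of it; I'll check how tall it is before descending.

```bash
python3 -c "
from h import *
a=capture('top')[100:300,380:640];b=capture('side')[0:180,250:510]
r=lambda i,h:cv2.resize(i,(390,h))
A=r(a,300);B=r(b,270)
im=np.zeros((300,790,3),np.uint8);im[:,:390]=A;im[:270,400:790]=B
save('mos',im)
img=cv2.imread('pics/w11.png');m=camera_model('wrist')
for px in((313.5,136),(314,254),(313.5,195)):print(px,np.round(atz('wrist',px,24,m)[:2],1))
g=img.mean(2).astype(int)
print(g[128:142,300].tolist(),g[248:260,300].tolist());print(g[150,254:264].tolist(),g[150,360:374].tolist(),g[230,256:268].tolist(),g[230,358:372].tolist(),'bar',g[155:170:3,295:335].tolist())
for h in(0,60,120,180):print(h,np.round(atz('wrist',(170,145),h,m)[:2]),np.round(atz('wrist',(150,250),h,m)[:2]))
"
```

```text
(313.5, 136) [ 485.5 -262.3]
(314, 254) [ 602.4 -230.4]
(313.5, 195) [ 540.1 -247.7]
[18, 25, 33, 6, 28, 55, 118, 181, 236, 249, 249, 245, 219, 194] [188, 188, 207, 237, 249, 242, 158, 58, 19, 27, 22, 22]
[21, 15, 20, 44, 129, 238, 254, 248, 247, 244] [205, 168, 169, 223, 250, 252, 252, 167, 55, 19, 23, 32, 36, 19] [28, 9, 22, 13, 26, 12, 22, 66, 159, 248, 251, 247] [171, 183, 235, 249, 246, 173, 83, 33, 35, 25, 32, 27, 31, 23] bar [[230, 229, 230, 230, 230, 231, 232, 231, 231, 230, 232, 231, 231, 230, 233, 243, 246, 247, 247, 247, 246, 245, 245, 246, 246, 247, 247, 247, 247, 247, 247, 247, 247, 247, 247, 247, 247, 247, 247, 245], [231, 230, 230, 229, 230, 230, 230, 230, 232, 231, 231, 230, 231, 230, 232, 244, 246, 247, 247, 247, 246, 245, 244, 245, 245, 246, 247, 247, 247, 247, 247, 247, 247, 247, 247, 247, 247, 247, 247, 245], [231, 230, 230, 230, 230, 231, 230, 230, 229, 230, 231, 230, 227, 220, 218, 236, 247, 248, 247, 247, 242, 228, 233, 243, 247, 247, 247, 247, 247, 247, 247, 247, 247, 247, 247, 247, 247, 247, 244, 234], [229, 229, 229, 230, 230, 229, 229, 230, 230, 229, 230, 224, 208, 187, 192, 207, 220, 230, 230, 224, 213, 209, 223, 238, 246, 247, 247, 247, 247, 247, 247, 247, 247, 247, 247, 247, 247, 246, 236, 229], [231, 231, 230, 230, 231, 229, 230, 230, 230, 229, 228, 216, 195, 186, 188, 191, 191, 192, 193, 196, 203, 211, 227, 237, 244, 245, 246, 247, 247, 247, 247, 247, 247, 247, 247, 247, 247, 247, 247, 244]]
0 [ 534. -400.] [ 659. -409.]
60 [ 519. -372.] [ 618. -379.]
120 [ 505. -344.] [ 578. -349.]
180 [ 490. -316.] [ 537. -320.]
```

View pics/mos.png

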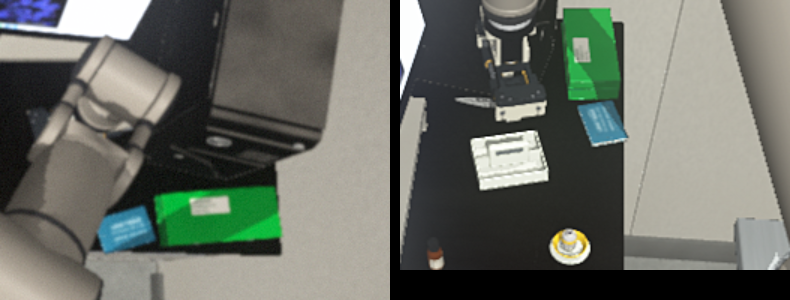

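Those are a tall PC tower with its face at y ≈ −400 and two boxes. The gripper body reaches only to about y = −340, so a straight descent is clear. White tray centre (543.3,−246.5), yaw 15.3°.

```bash
python3 -m pendant '[0.01,-0.08,0.7,0,0,0,0.1,0,0,0.9,0,0,0,0.1,0,0,0.9,0,0,0,0.1,0,0,0.8,0,0,0,0.1,0,0,0.55,0,0,0,0.1,0,0,0,0,0,0,0.1,0,0,0,0,0,0,1,0,0,0,0,0,0,1,0,0,0,0,0,0,1,0,0,0,0,0,0,1,0,0,0,0,0,0,1,0,0,0,0,0,0,1]'
python3 -m pendant '[0,0,0,0,0,0,1,0,0,0,0,0,0,1]'
```

```text
time: 29.1
tool_pos: [543.2, -245.9, 16.8]
tcp_rot: [-3.14, 0.001, -2.875]
contact_force: [0.9, -1.2, 5.8]
grip_width: 11.7
finger_force: 30.0
time: 29.3
tool_pos: [543.2, -245.9, 16.8]
tcp_rot: [-3.14, 0.001, -2.875]
contact_force: [-0.3, -1.1, 6.2]
grip_width: 12.1
finger_force: 30.0
```

```bash
python3 -m pendant '[0,0,-0.3,0,0,0,1,0,0,-0.5,0,0,0,1,0,0,-0.8,0,0,0,1,0,0,-0.9,0,0,0,1,0,0,-0.9,0,0,0,1,0,0.2,0,0,0,0.8,1,0,0.4,0,0,0,0.9,1,0,0.4,0,0,0,1,1,0,0.4,0,0,0,1,1,0,0.4,0,0,0,1,1,0,0.2,0,0,0,0.79,1,0,0,0,0,0,0,1]'
python3 -c "
from h import *
go(583.4,184.7,115,np.pi-.117)"
```

```text
time: 30.5
tool_pos: [535.6, -184.8, 117.7]
tcp_rot: [3.141, -0.001, 3.026]
contact_force: [0.7, -0.6, -2.1]
grip_width: 11.9
finger_force: 30.0
shift units [-0.16 12.42  0.1 ] turn units [ 0.01 -0.02  0.02]
```

```bash
python3 -m pendant '[0,0.5,0,0,0,0,1,0,0.9,0,0,0,0,1,0,1,0,0,0,0,1,0,1,0,0,0,0,1,0,1,0,0,0,0,1,0,1,0,0,0,0,1,0,1,0,0,0,0,1,0,1,0,0,0,0,1,0,1,0,0,0,0,1,0,1,0,0,0,0,1,0,1,0,0,0,0,1,-0.16,1,0,0,0,0,1]'
python3 -m pendant '[0,0.7,0,0,0,0,1,0,0.32,0,0,0,0,1,0,0,0,0,0,0,1,0,0,0,0,0,0,1]'
python3 -c "
from h import *
m=camera_model('wrist');im=capture('wrist');save('w12',im)
go(583.4,184.7,60,np.pi-.117)
# tray edges below and in hand
g=im.astype(int)
for c in(300,338): print(c,[tuple(x) for x in g[100:260:4,c].tolist()])
"
```

```text
time: 31.7
tool_pos: [579.7, 154.8, 117.7]
tcp_rot: [-3.142, -0.001, 3.027]
contact_force: [0.0, -0.2, -2.5]
grip_width: 12.1
finger_force: 30.0
time: 32.1
tool_pos: [583.7, 182.8, 117.6]
tcp_rot: [-3.141, -0.001, 3.026]
contact_force: [-0.8, -0.8, -1.8]
grip_width: 11.9
finger_force: 30.0
shift units [0.02 0.07 1.92] turn units [-0.01 -0.01  0.  ]
300 [(8, 12, 15), (11, 22, 7), (25, 28, 28), (33, 33, 28), (12, 5, 5), (22, 19, 20), (23, 30, 28), (16, 16, 11), (48, 84, 150), (62, 113, 212), (49, 76, 133), (45, 77, 132), (59, 115, 212), (198, 199, 182), (220, 222, 208), (238, 239, 228), (167, 167, 155), (167, 170, 156), (202, 205, 189), (209, 210, 195), (203, 206, 191), (207, 210, 195), (205, 207, 189), (207, 210, 194), (206, 209, 192), (209, 209, 194), (206, 208, 192), (206, 207, 190), (204, 208, 191), (206, 207, 193), (206, 209, 191), (201, 205, 188), (202, 206, 189), (203, 206, 189), (145, 143, 133), (139, 136, 125), (126, 121, 113), (127, 126, 113), (121, 123, 109), (121, 118, 108)]
338 [(24, 27, 23), (19, 24, 18), (25, 18, 21), (27, 30, 29), (20, 24, 13), (24, 18, 20), (23, 25, 24), (15, 21, 16), (39, 68, 121), (59, 105, 192), (47, 75, 133), (37, 75, 139), (47, 86, 158), (198, 202, 183), (217, 221, 207), (237, 239, 229), (163, 165, 152), (177, 179, 166), (220, 222, 212), (244, 245, 241), (244, 245, 240), (244, 244, 239), (244, 245, 240), (244, 244, 238), (243, 244, 238), (244, 244, 239), (242, 243, 237), (234, 235, 225), (231, 233, 222), (232, 233, 222), (231, 233, 220), (233, 234, 224), (231, 232, 222), (231, 233, 221), (218, 220, 202), (157, 154, 141), (162, 159, 147), (151, 151, 138), (152, 150, 137), (159, 156, 143)]
```

```bash
python3 -c "
from h import *
g=cv2.imread('pics/w12.png')[:,:,::-1].astype(int);m=camera_model('wrist')
print('R col319',g[128:172,319].tolist())
for r in(159,175,200): print(r,'L',[tuple(x) for x in g[r,236:262].tolist()],'R',[tuple(x) for x in g[r,376:402].tolist()])
for r in(136,138,140,142): print(r,np.round(atz('wrist',(319,r),28,m)[:2],1))
for r in(150,152): print(r,np.round(atz('wrist',(319,r),100.8,m)[:2],1))
for r in(156,158,160,162,164): print(r,np.round(atz('wrist',(319,r),124.8,m)[:2],1))
for c in(245,250,319,385,390,395): print(c,np.round(atz('wrist',(c,175),124.8,m)[:2],1))
"
```

```text
R col319 [[20, 14, 16], [18, 28, 37], [34, 49, 86], [30, 66, 125], [40, 83, 151], [55, 101, 180], [66, 120, 220], [69, 125, 223], [63, 112, 209], [50, 94, 178], [44, 79, 141], [44, 73, 126], [47, 77, 134], [45, 75, 133], [45, 73, 132], [41, 73, 131], [38, 71, 128], [40, 75, 130], [45, 81, 145], [52, 92, 168], [52, 102, 190], [76, 121, 213], [140, 160, 217], [195, 200, 202], [194, 199, 180], [194, 196, 180], [196, 199, 182], [197, 199, 182], [218, 221, 205], [240, 242, 233], [245, 245, 240], [244, 245, 238], [235, 238, 226], [218, 220, 204], [224, 225, 213], [243, 243, 235], [246, 246, 240], [245, 245, 240], [244, 245, 239], [244, 245, 240], [245, 245, 239], [244, 245, 238], [244, 245, 239], [245, 245, 241]]
159 L [(245, 245, 238), (245, 245, 239), (245, 246, 240), (245, 245, 240), (244, 245, 239), (244, 245, 239), (245, 245, 240), (245, 246, 240), (245, 246, 240), (244, 245, 238), (244, 245, 238), (244, 245, 239), (244, 245, 238), (244, 245, 239), (244, 245, 239), (244, 244, 236), (244, 245, 238), (244, 245, 238), (244, 245, 239), (245, 245, 240), (244, 245, 238), (245, 245, 240), (2
[... 1904 characters left out ...]
2), (203, 205, 188), (202, 205, 189), (204, 209, 192), (204, 210, 191), (203, 206, 192), (204, 204, 188), (205, 208, 191), (206, 210, 194), (203, 206, 188), (203, 208, 191), (202, 204, 190), (200, 204, 188), (183, 184, 169), (165, 168, 154), (148, 148, 138), (138, 141, 131), (140, 140, 131), (139, 142, 130), (141, 142, 132), (136, 141, 129), (135, 136, 125), (144, 144, 133), (163, 166, 152)]
136 [523.1 191. ]
138 [524.8 190.8]
140 [526.4 190.6]
142 [528.1 190.4]
150 [525.2 190.3]
152 [526.4 190.1]
156 [525.1 190.1]
158 [526.2 190. ]
160 [527.3 189.9]
162 [528.3 189.7]
164 [529.4 189.6]
245 [530.7 148.8]
250 [531.  151.5]
319 [535.4 188.9]
385 [539.6 224.7]
390 [539.9 227.4]
395 [540.3 230.1]
```

```bash
python3 -m pendant '[0.05,0.06,0.5,0,0,0,1,0,0,0.7,0,0,0,1,0,0,0.5,0,0,0,1,0,0,0.2,0,0,0,1,0,0,0.1,0,0,0,1,0,0,0.1,0,0,0,1,0,0,0,0,0,0,1]'; python3 -m pendant '[0,0,0.05,0,0,0,1,0,0,0.05,0,0,0,1,0,0,0,0,0,0,1]'
```

```text
time: 32.85
tool_pos: [583.1, 185.2, 55.3]
tcp_rot: [3.141, 0.001, 3.025]
contact_force: [1.3, 1.3, -1.8]
grip_width: 11.8
finger_force: 30.0
time: 33.15
tool_pos: [582.6, 185.5, 53.3]
tcp_rot: [3.141, 0.0, 3.025]
contact_force: [-5.5, -0.4, 6.6]
grip_width: 12.1
finger_force: 30.0
```

```bash
python3 -m pendant '[0.06,0,0,0,0,0,1,0,0,0,0,0,0,1]'; python3 -m pendant '[0,0,0.05,0,0,0,1,0,0,0.05,0,0,0,1,0,0,0,0,0,0,1]'
```

```text
time: 33.35
tool_pos: [581.0, 185.8, 52.1]
tcp_rot: [3.141, 0.001, 3.025]
contact_force: [0.3, 0.0, -2.3]
grip_width: 11.8
finger_force: 30.0
time: 33.65
tool_pos: [580.8, 185.6, 48.3]
tcp_rot: [-3.141, -0.001, 3.025]
contact_force: [-0.2, -0.0, -1.4]
grip_width: 11.8
finger_force: 30.0
```

```bash
python3 -m pendant '[0,0,0.05,0,0,0,1,0,0,0.03,0,0,0,1,0,0,0,0,0,0,1]'; python3 -m pendant '[0,0,0.04,0,0,0,1,0,0,0.03,0,0,0,1,0,0,0,0,0,0,1]'
```

```text
time: 33.95
tool_pos: [580.9, 185.6, 46.2]
tcp_rot: [-3.142, -0.0, 3.025]
contact_force: [-0.1, 0.4, -1.9]
grip_width: 11.8
finger_force: 30.0
time: 34.25
tool_pos: [581.4, 185.6, 45.3]
tcp_rot: [3.141, 0.001, 3.025]
contact_force: [0.4, -0.9, 4.0]
grip_width: 11.9
finger_force: 30.0
```

The tray has come to rest on the rim at the expected height (TCP 45.3, expected 44.8). Releasing and backing off.

```bash
python3 -m pendant '[0,0,0.02,0,0,0,1,0,0,0,0,0,0,0.1,0,0,0,0,0,0,0.1,0,0,0,0,0,0,0.1,0,0,0,0,0,0,0.1,0,0,0,0,0,0,0.1,0,0,0,0,0,0,0.1,0,0,-0.4,0,0,0,0.1,0,0,-0.9,0,0,0,0.1,0,0,-0.9,0,0,0,0.1,0,0,-0.9,0,0,0,0.1]'
python3 -m pendant '[1,-0.9,-0.3,0,0,0,0.1,1,-0.9,-0.3,0,0,0,0.1,1,-0.9,0,0,0,0,0.1,1,-0.9,0,0,0,0,0.1,1,-0.9,0,0,0,0,0.1,0,-0.9,0,0,0,0,0.1,0,-0.9,0,0,0,0,0.1,0,-0.9,0,0,0,0,0.1,0,0,0,0,0,0,0.1,0,0,0,0,0,0,0.1]'
python3 - <<'E'
from h import *
P={}
for c in("top","side"):
    save(c+"f",capture(c))
    for t,z in(("top_tray",28),("bottom_tray",0),("objective_yellow",3),("objective_green",3),("oil_bottle",0),("timer",0),("coverslip_box",4)):
        print(c,t,[(round(x["score"],2),np.round(x["location"]),np.round(atz(c,x["location"],z)[:2])) for x in pinpoint(c,t)[:1]])
    rect(c,"top_tray",52)
a=cv2.imread('pics/sidef.png')[200:310,230:350]
cv2.imwrite('pics/fin.png',cv2.resize(a,None,fx=5,fy=5,interpolation=2))
E
```

```text
time: 35.35
tool_pos: [581.0, 185.7, 138.6]
tcp_rot: [3.141, 0.001, 3.025]
contact_force: [0.5, 0.2, 0.8]
grip_width: 41.3
finger_force: 0.0
time: 36.35
tool_pos: [407.1, -11.7, 155.4]
tcp_rot: [3.141, 0.001, 3.023]
contact_force: [0.8, -0.2, 0.4]
grip_width: 41.4
finger_force: 0.0
top top_tray [(0.66, array([276., 179.]), array([578., 180.]))]
top bottom_tray [(0.29, array([215., 244.]), array([389., 352.]))]
top objective_yellow []
top objective_green [(0.53, array([269., 239.]), array([407., 196.]))]
top oil_bottle [(0.55, array([347., 163.]), array([639., -26.]))]
top timer [(0.83, array([213., 249.]), array([373., 355.]))]
top coverslip_box [(0.39, array([324., 195.]), array([541.,  42.]))]
top_tray top 0.83 centre [581.8 185.9] size [104.6 122.9] ang 83.6
side top_tray [(0.55, array([288., 247.]), array([584., 181.]))]
side bottom_tray []
side objective_yellow [(0.69, array([364., 162.]), array([428., -81.]))]
side objective_green [(0.71, array([366., 267.]), array([413., 204.]))]
side oil_bottle [(0.67, array([274., 176.]), array([644., -24.]))]
side timer [(0.61, array([379., 336.]), array([382., 351.]))]
side coverslip_box []
top_tray side 0.58 centre [583.4 188.5] size [110.2 124.8] ang 83.2
```

View pics/fin.png

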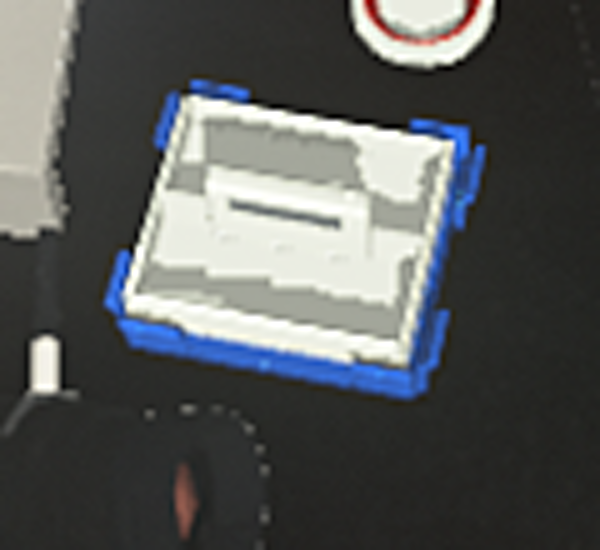

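The white tray sits level inside all four blue corner guides. The networks put the objectives, bottle and timer where they should be. Handing in.

```bash
python3 -c "
from plant import close_job
print(close_job())"
```

```text
the job is handed in; nothing more can be done
None
```

The job is handed in, with no verdict returned: both objectives stand upright in their matching rests, the box lies flat in the blue tray, and the white tray sits level inside its guides; it took about 37 s of robot time, but I viewed 15 pictures, one over the limit of 14.

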